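Charge the grease gun at the filler pump and hold it level

ROBOT

A 7-joint arm with a two-finger parallel gripper is mounted at the origin on the work surface. World frame = base frame: x ahead of the robot, y to its left, z up, the work surface at z = 0. Lengths are in m, angles in rad, forces in N, time in s.
With the tool pointing down it reaches from about 0.425 to 0.825 m from the base axis. Payload 3.6 kg.
Tool frame: the origin (TCP) lies midway between the tips of the shut fingers; the grasp point (between the pads) lies 19 mm behind it; z points along the fingers, y is the line along which they close (so a half turn about z gives the same grasp; the last joint's range is limited). The gripper opens to 93 mm and grips with 3 to 60 N. Pads are 15 mm wide; open, the fingers measure 128 mm over their backs; the gripper's body (75 mm by 188 mm) begins 65 mm behind the grasp point.
Start: joints at [-1.161, 0.615, -0.013, 1.423, 0.008, 1.103, -0.04], TCP at [0.274, 0.589, 0.219] pointing down, gripper open.
Joint ranges: [-3.12, 3.12], [-0.3, 2.06], [-1.34, 1.32], [0.26, 2.42], [-1.36, 4.5], [0.01, 1.98], [-2.84, 2.84]. Speed limits (rad/s): [2.79, 2.79, 3.14, 3.14, 3.14, 3.14, 3.14].

INTERFACE

Orientations are given as a rotation vector (axis times angle).
In Python, from cell import * gives the robot as it stands.
- The arm moves only by the tool jog_arm, never from a script. Its arguments are lists of equal length, an entry for each row: "delta_pos": the shift along the tool's x, y, z in m, a list of three; "rot": the turn, a rotation vector about the tool's x, y, z in degrees, a list of three; "fingers": the opening, from 0 (shut) to 1 (fully open). A call has exactly 10 rows; each row shifts and turns the commanded pose from where the row before left it, along the tool's axes as they then stand; what a row does not reach is not made up. A row lasts 1/10 s, in which the tool goes at most 50 mm and 8.59 degrees, less where a joint would pass 70% of its speed; a pose out of reach is approached as far as the arm can. A call with a gripper value outside its range is refused whole. The fingers move at their own pace and stop on an object; "force" is the grip in N (left out, the last holds). Time passes only in rows, so rows that do not move let the fingers close, or fill a call up. It gives the time, the measured TCP pose, the force, the opening and the grip force at its end, in the units of the state.
- observe(): the state, without advancing time (a new reading comes with each control period).
- snapshot(name): name is "scene" or "top" or "wrist"; returns a dict with "image" (384x512x3 uint8, red, green, blue), "K" (3x3 intrinsics, pixels), "rvec" (rotation vector, rad) and "tvec" (3), from world to camera coordinates, as OpenCV has them. Camera axes: x right, y down, z forward; pixel columns grow to the right and rows downward; lengths in m; the calibration is good to about 2 mm. A picture is of the moment at which its call begins. There is no depth.
- sign_off(): hands the job in; it is judged then, once.
The state is a dict: "time": time; "q": joint angles; "qd": joint speeds; "tau": joint torques, N m; "tool_pos": TCP position; "ee_rot": TCP orientation; "contact_force": force on the tool from outside, world axes, zero at the start; "wrist_torque": the same for the moment, N m; "opening": finger opening in m; "finger_force": force on a finger pad.
Only numpy, scipy, OpenCV 4.12 (cv2) and the standard library are available. Lean on these libraries where they do the work, as an engineer would, in place of code of your own. Each camera call takes 0.05 s, during which the arm holds its last target. There are 200 camera calls.

TASK

Charge the grease gun while it sits in the filler pump's socket: work the pump lever through three full strokes, each all the way down and then all the way back up. Then draw the gun out of the socket, turn it level (lying horizontally) and finish while still holding it like that in the gripper, steady and with its barrel at least 20 cm above the bench, touching nothing else. Do not put it down or let go, and leave the other things on the bench where they are.

Things in the scene. Friction and masses are not known exactly. Their poses are not given: they have to be found in the camera images.
- pump: Grease filler pump, fixed: steel base plate 190 x 330 x 12 mm with a round grey tub (132 diameter, 116 high, axis at x 60, y 80 mm), on it a pump head to z 191, and a leaning socket tube 190 mm to the -y side of the tub. Origin on the bench; x: the way the socket and gun lean (away from the robot at yaw 0); y: from the socket to the tub and on along the lever; z up.
- socket (a point): Centre of the socket's floor, where the seated gun's nozzle tip stands: x 0, y -110, z 50 mm in the pump's frame. The dark tube leans 38 degrees from vertical towards the pump's +x; inner diameter 37 mm, outer 47, mouth 69 mm up its axis from the floor. The point's axes are the pump's.
- lever_pivot (a point): Pivot of the pump lever, on its hinge line (parallel to the pump's x axis): x 60, y 80, z 175 mm in the pump's frame.
- lever_top (a point): On the top face of the lever's black rubber grip, 170 mm from the pivot along the lever, 11 mm above its centre line; moves with the lever. The grip is a bar 32 wide (along the pump's x), 22 thick, 130 to 215 mm from the pivot, free above and below. At rest the lever points to the pump's +y, rising 0.45 rad above level.
- lever (a joint): Pump lever angle (rad): 0 = up at rest, grows as it is pressed down, stop at 0.7 (then it points 0.25 rad below level). A spring pushes it back up; pressing on the grip from above takes about 4 N at the top and 10 N at the bottom. A full stroke goes past 0.6 and back below 0.1.
- gun: Push-type grease gun, plain steel, straight and round, 266 mm long, 0.36 to 0.56 kg, loose in the socket, nozzle down. Origin at nozzle tip, z axis to the tail. Nozzle 14 diameter (z 0-27 mm), head 34 (z 30-72), barrel 31 (z 74-213), tail cap 35 (z 215-235), thin rod with 44 mm cross bar (z 262). Leans as the socket, up to 5 degrees more; balance point near z 135.
- gun_mid (a point): Point on the gun's axis in the middle of its barrel, 140 mm from the nozzle tip: near the balance point and a good place to grip (31 mm across). Same axes as the gun.
- tape: Bystander, leave alone: grey tape measure, 70 x 35 x 60 high mm. Origin at the underside.
- oiltin: Bystander, leave alone: plain metal can, 60 diameter, 100 high mm. Origin at the underside.
- bearing: Bystander, leave alone: steel bearing ring lying flat, 52 outer diameter, 16 high mm. Origin at the underside.
- spray: Bystander, leave alone: white plastic bottle, 70 diameter, 170 high mm. Origin at the underside.
- screws: Bystander, leave alone: open cardboard box, 110 x 150 x 45 high mm. Origin at the underside.
- driver: Bystander, leave alone: screwdriver lying on the bench.
- jar: Bystander, leave alone: glass jar with a metal lid, 70 diameter, 90 high mm. Origin at the underside.

How it is judged:
On the way, in this order (a step that is already met when the one before it is completed fails the run):
1. lever pressed fully down, first stroke, gun still seated in the socket (value of joint lever above 0.6 rad and distance between gun and socket below 0.012 m), for 0.05 s.
2. lever all the way back up after the first stroke, gun still seated (value of joint lever below 0.1 rad and distance between gun and socket below 0.012 m), for 0.05 s.
3. lever pressed fully down, second stroke, gun still seated in the socket (all of step 1), for 0.05 s.
4. lever all the way back up after the second stroke, gun still seated (all of step 2), for 0.05 s.
5. lever pressed fully down, third stroke, gun still seated in the socket (all of step 3), for 0.05 s.
6. lever all the way back up after the third stroke, gun still seated (all of step 4), for 0.05 s.
7. gun drawn out of the socket in the fingers (distance between gun and socket above 0.08 m and contact force between gun and the fingers above 1 N), for 0.1 s.
At the end, for the whole second after the job is handed in: The gun is held by the fingers (over 2 N), its axis level within 12 degrees, its mid-barrel point at least 200 mm above the bench, its nozzle tip over 80 mm from the socket floor, touching neither pump nor any other thing, still (under 0.03 m/s and 0.2 rad/s); the lever is back up (below 0.1 rad) (angle between gun's own z axis and vertical between 1.361 and 1.781 rad and height (world z) of gun_mid above 0.2 m and distance between gun and socket above 0.08 m and contact force between gun and the fingers above 2 N and contact force between gun and pump below 0.05 N and linear speed of gun below 0.03 m/s and angular speed of gun below 0.2 rad/s and value of joint lever below 0.1 rad and contact force between gun and tape below 0.05 N and contact force between gun and oiltin below 0.05 N and contact force between gun and bearing below 0.05 N and contact force between gun and spray below 0.05 N and contact force between gun and screws below 0.05 N and contact force between gun and driver below 0.05 N and contact force between gun and jar below 0.05 N); the arm keeps its last pose, push and grip.
It fails at once if another thing on the bench moved more than 30 mm (distance of any of tape, oiltin, bearing, spray, screws, driver, jar from where it was at the start of the episode above 0.03 m).
It also fails if it takes over 58 s, if anything falls off the work surface, if the arm or the gripper's body presses on something with over 40 N, if the wrist force passes 120 N, or if a joint passes its speed limit or range.

## Working session

There is one attempt and no reset: what is moved stays moved. The work goes in short steps, Python scripts to look and compute and a tool call to move; the robot and the scene stay as the last step left them, time stands still between calls to the robot, and variables do not carry over. Pictures are saved under pics/ and viewed, at most 13 in all, crops included, and the job is handed in when it is done.

Besides the shell and the picture viewer there is one more tool, called after "Request:" as name(argument=value, ...), one argument or row to a line, values as JSON. jog_arm: Moves the arm, as the interface text tells. Its arguments: {"type":"object","properties":{"delta_pos":{"type":"array"},"rot":{"type":"array"},"fingers":{"type":"array"},"force":{"type":"number"}},"required":["delta_pos","rot","fingers"]}

```bash
mkdir -p pics; ls
python3 - <<'E'
from cell import *
import cv2,pickle,numpy as np
s=observe(); print({k:np.round(v,3) for k,v in s.items()})
d={}
for n in("scene","top"):
    d[n]=snapshot(n); cv2.imwrite(f"pics/{n}0.png",d[n]["image"][...,::-1])
    print(n,np.round(d[n]["K"],1).tolist(),np.round(d[n]["rvec"],3),np.round(d[n]["tvec"],3))
pickle.dump(d,open("d0.pkl","wb"))
E
```

```text
pics
{'time': np.float64(0.0), 'q': array([-1.162,  0.616, -0.013,  1.425,  0.008,  1.103, -0.04 ]), 'qd': array([-0.   , -0.   ,  0.001, -0.   ,  0.001,  0.001, -0.   ]), 'tau': array([ 0.0000e+00, -4.5893e+01,  2.0900e-01, -1.6575e+01, -6.1000e-02,
        2.1000e-02,  0.0000e+00]), 'tool_pos': array([0.274, 0.589, 0.217]), 'ee_rot': array([-0.679, -3.067,  0.004]), 'contact_force': array([0.743, 0.714, 0.107]), 'wrist_torque': array([-0.029,  0.002, -0.042]), 'finger_force': np.float64(0.0), 'opening': np.float64(0.093)}
scene [[463.3, 0.0, 246.0], [0.0, 463.3, 196.2], [0.0, 0.0, 1.0]] [ 1.381  2.454 -0.67 ] [ 0.269 -0.323  1.71 ]
top [[349.0, 0.0, 256.0], [0.0, 349.0, 188.5], [0.0, 0.0, 1.0]] [ 2.144 -2.149  0.169] [-1.000e-03  5.450e-01  1.158e+00]
```

View pics/scene0.png

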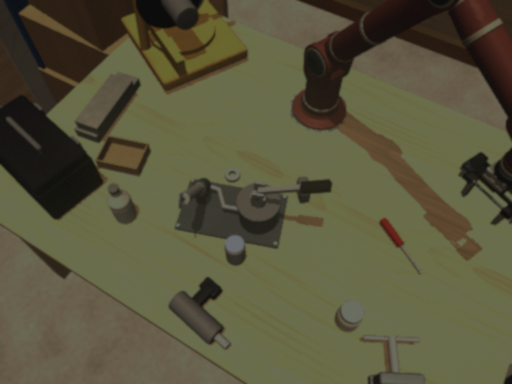

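View pics/top0.png

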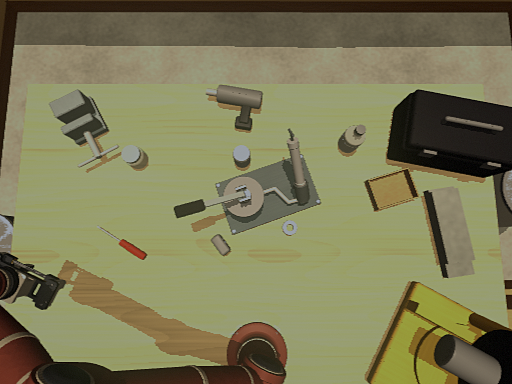

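The top view shows the pump plate at about (217..320, 157..233), the lever's black grip at (190,209) and the gun from (303,200) to its tail at (291,132). The scene view shows the grip at (317,187) and the gun at (195,190), foreshortened. Next I'll look closer at the pump.

Run:
```python
import cv2,pickle,numpy as np
d=pickle.load(open("d0.pkl","rb"))
a=cv2.resize(d["top"]["image"][120:245,165:330,::-1],None,fx=4.8,fy=4.8,interpolation=cv2.INTER_CUBIC)
b=cv2.resize(d["scene"]["image"][150:260,165:340,::-1],None,fx=4.5,fy=4.5,interpolation=cv2.INTER_CUBIC)
f=lambda i:np.clip(255*(i/255.)**.6,0,255).astype(np.uint8)
cv2.imwrite("pics/a.png",f(a));cv2.imwrite("pics/b.png",f(b))
```

```text
(no output)
```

View pics/a.png

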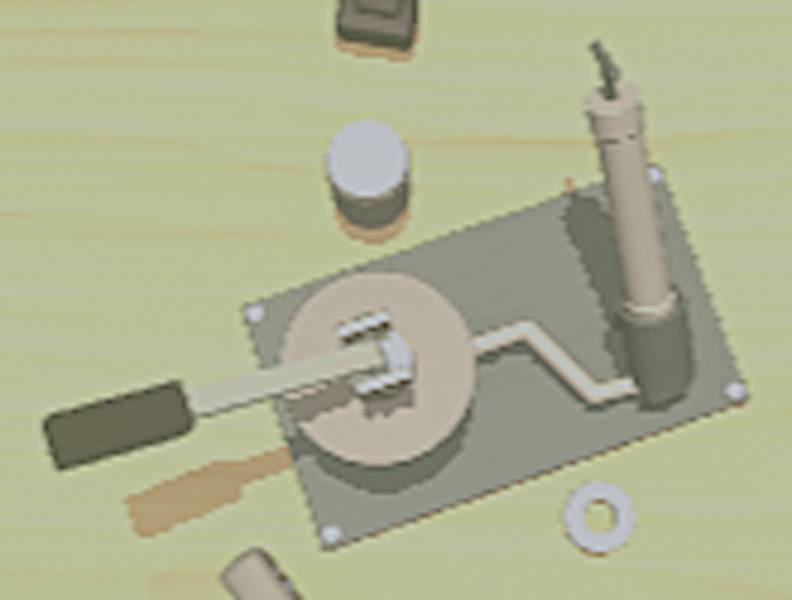

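View pics/b.png

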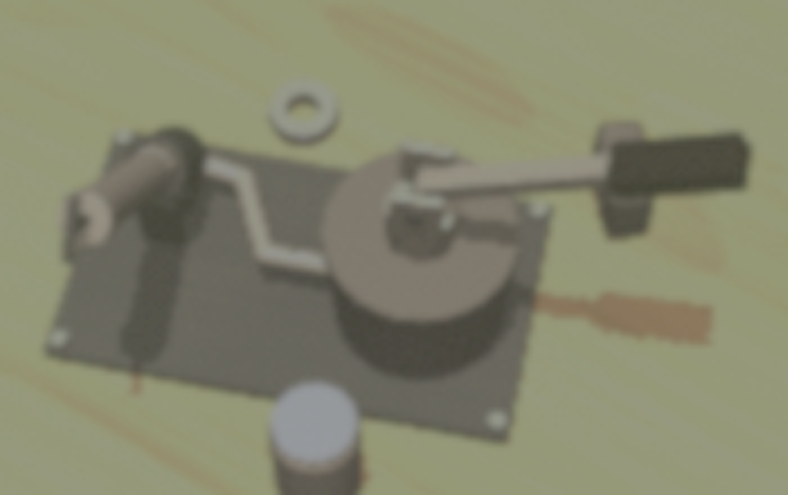

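The enlarged top view shows the plate corners at about (245,307), (655,165), (748,397) and (325,550). The tub top is centred at (378,368), the grip at (119,427), and the gun axis runs (615,108)→(648,300). In the scene crop the corners are (115,130), (550,205), (508,440) and (45,352), the tub top (420,235), the grip (680,163), and the gun axis runs (92,218)→(170,155).

```bash
cat > h.py <<'E'
import cv2,pickle,numpy as np
from scipy.spatial.transform import Rotation as R
def ray(c,p):
    M=R.from_rotvec(c["rvec"]).as_matrix(); C=-M.T@c["tvec"]
    v=M.T@np.linalg.solve(c["K"],[p[0],p[1],1]); return C,v/np.linalg.norm(v)
def onz(c,p,z):
    C,v=ray(c,p); return C+v*(z-C[2])/v[2]
def tri(c1,p1,c2,p2):
    (A,a),(B,b)=ray(c1,p1),ray(c2,p2)
    s=np.linalg.lstsq(np.c_[a,-b],B-A,rcond=None)[0]
    P,Q=A+a*s[0],B+b*s[1]; return (P+Q)/2,np.linalg.norm(P-Q)
def pix(c,P): return cv2.projectPoints(np.array(P,float).reshape(-1,1,3),np.array(c["rvec"]),np.array(c["tvec"]),np.array(c["K"]),None)[0][:,0]
E
python3 - <<'E'
from h import *
d=pickle.load(open("d0.pkl","rb")); t,s=d["top"],d["scene"]
T=lambda x,y:(165+(x+.5)/4.8-.5,120+(y+.5)/4.8-.5); S=lambda x,y:(165+(x+.5)/4.5-.5,150+(y+.5)/4.5-.5)
np.set_printoptions(precision=4,suppress=True)
# corners in order: (+x+y),(+x-y),(-x-y),(-x+y)
ct=[T(245,307),T(655,165),T(748,397),T(325,550)]; cs=[S(508,440),S(45,352),S(115,130),S(550,205)]
for n,c,p in(("top",t,ct),("scene",s,cs)):
    Q=np.array([onz(c,q,.012) for q in p])[:,:2]
    e=[(Q[0]-Q[1]),(Q[3]-Q[2]),(Q[0]-Q[3]),(Q[1]-Q[2])]
    print(n,Q.tolist(),Q.mean(0),[np.linalg.norm(v) for v in e],[np.degrees(np.arctan2(-v[0],v[1])) for v in e[:2]],[np.degrees(np.arctan2(v[1],v[0])) for v in e[2:]])
print("tub top",tri(t,T(378,368),s,S(420,235)),onz(t,T(378,368),.128),onz(s,S(420,235),.128))
print("grip",tri(t,T(119,427),s,S(680,163)))
N=[]
for c,p,q in((t,T(615,108),T(648,300)),(s,S(92,218),S(170,155))):
    C,a=ray(c,p);_,b=ray(c,q);n=np.cross(a,b);n/=np.linalg.norm(n);N.append((n,n@C))
dr=np.cross(N[0][0],N[1][0]);dr/=np.linalg.norm(dr);dr*=np.sign(dr[2])
P=np.linalg.lstsq(np.array([N[0][0],N[1][0]]),np.array([N[0][1],N[1][1]]),rcond=None)[0]
P=P+dr*(.05-P[2])/dr[2]
print("gun dir",dr,"lean",np.degrees(np.arccos(dr[2])),"az",np.degrees(np.arctan2(dr[1],dr[0])),"at z.05",P,"mid",P+.14*dr)
print("tail cap",tri(t,T(613,95),s,S(92,218)))
E
```

```text
top [[0.567477202950135, 0.13961667898787042], [0.6741026607118088, -0.1642040223972133], [0.5001130836883749, -0.22823760079858524], [0.39029075298668336, 0.07964756832157456]] [ 0.533  -0.0433] [np.float64(0.3219875880107969), np.float64(0.3268856400714187), np.float64(0.18705970246089135), np.float64(0.18539868412606944)] [np.float64(19.33845262694492), np.float64(19.631266368382757)] [np.float64(18.69849312912702), np.float64(20.205185385609898)]
scene [[0.5689002089836274, 0.1455934348794681], [0.6778437106637519, -0.16379342020178816], [0.5017614458960816, -0.22703584891029566], [0.3918100723257989, 0.08049424087203588]] [ 0.5351 -0.0412] [np.float64(0.3280074887184706), np.float64(0.32659464274773514), np.float64(0.188676499760584), np.float64(0.18709507945069695)] [np.float64(19.398548641449793), np.float64(19.673517281690245)] [np.float64(20.18367280321608), np.float64(19.756466550967954)]
tub top (array([0.5096, 0.0392, 0.1084]), np.float64(0.0004719135051055317)) [0.5072 0.0384 0.128 ] [0.5191 0.0449 0.128 ]
grip (array([0.4568, 0.1865, 0.2503]), np.float64(0.0013733181214252961))
gun dir [0.6786 0.212  0.7032] lean 45.314818271330196 az 17.345592156476826 at z.05 [ 0.5047 -0.1607  0.05  ] mid [ 0.5997 -0.131   0.1484]
tail cap (array([ 0.6619, -0.106 ,  0.2286]), np.float64(0.006558027520285083))
```

Request:
jog_arm(
  delta_pos=[
    [-0.0338,-0.0288,-0.02],
    [-0.0338,-0.0288,-0.02],
    [-0.0338,-0.0288,-0.02],
    [-0.0338,-0.0288,-0.02],
    [-0.0338,-0.0288,0],
    [-0.0338,-0.0288,0],
    [-0.0338,-0.0288,0],
    [-0.0338,-0.0288,0],
    [-0.0338,-0.0288,0],
    [-0.0338,-0.0288,0],
  ],
  rot=[
    [0,0,0],
    [0,0,0],
    [0,0,0],
    [0,0,0],
    [0,0,0],
    [0,0,0],
    [0,0,0],
    [0,0,0],
    [0,0,0],
    [0,0,0],
  ],
  fingers=[0,0,0,0,0,0,0,0,0,0],
  force=20,
)

```text
time: 1.1
tool_pos: [0.4594, 0.1837, 0.2984]
ee_rot: [-0.679, -3.067, 0.001]
contact_force: [0.5, 0.6, -0.4]
opening: 0.018
finger_force: 0.0
```

Request:
jog_arm(
  delta_pos=[
    [0,0,0],
    [0,0,0],
    [0,0,0],
    [0,0,0],
    [0,0,0],
    [0,0,0],
    [0,0,0],
    [0,0,0],
    [0,0,0],
    [0,0,0],
  ],
  rot=[
    [0,0,8.5],
    [0,0,8.5],
    [0,0,8.5],
    [0,0,8.5],
    [0,0,8.5],
    [0,0,8.5],
    [0,0,8.5],
    [0,0,8.5],
    [0,0,8.5],
    [0,0,8.5],
  ],
  fingers=[0,0,0,0,0,0,0,0,0,0],
)

```text
time: 2.1
tool_pos: [0.4588, 0.1854, 0.2982]
ee_rot: [-2.578, -1.795, 0.002]
contact_force: [-0.4, 0.5, -0.0]
opening: 0.0005
finger_force: 0.0
```

Request:
jog_arm(
  delta_pos=[
    [0,0,0],
    [0,0,0],
    [0,0,0],
    [0,0,0],
    [0,0,0],
    [0,0,0],
    [0,0,0],
    [0,0,0],
    [0,0,0],
    [0,0,0],
  ],
  rot=[
    [0,0,8.5],
    [0,0,8.5],
    [0,0,8.5],
    [0,0,8.5],
    [0,0,8.5],
    [0,0,8.1],
    [0,0,0],
    [0,0,0],
    [0,0,0],
    [0,0,0],
  ],
  fingers=[0,0,0,0,0,0,0,0,0,0],
)

```text
time: 3.1
tool_pos: [0.4592, 0.1854, 0.2986]
ee_rot: [-3.096, -0.532, 0.0]
contact_force: [0.3, -0.3, -0.6]
opening: 0.0004
finger_force: 0.0
```

Run:
```python
from cell import *
from h import *
np.set_printoptions(precision=4,suppress=True)
s=observe(); print(s["time"],s["q"],s["tool_pos"],s["contact_force"],s["opening"]); print(R.from_rotvec(s["ee_rot"]).as_matrix())
c=snapshot("wrist"); pickle.dump(c,open("w1.pkl","wb")); cv2.imwrite("pics/w1.png",c["image"][...,::-1])
```

```text
3.1 [-0.8605  0.3341  0.6003  1.7442 -0.2067  1.127  -1.427 ] [0.4592 0.1854 0.2986] [ 0.2957 -0.3415 -0.5809] 0.00038056268202189586
[[ 0.9426  0.3338 -0.0002]
 [ 0.3338 -0.9426  0.0001]
 [-0.0002 -0.0002 -1.    ]]
```

View pics/w1.png

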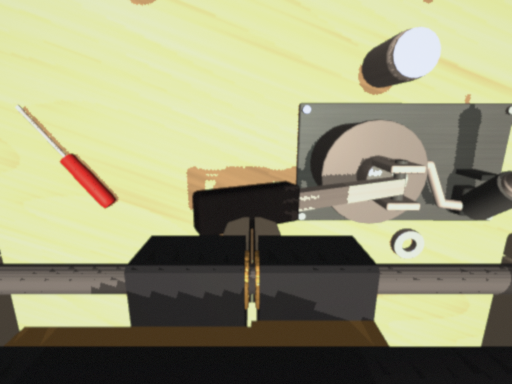

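The wrist view shows the plate's left edge at x≈299 and its corner bolts, and the black grip spanning (195..297, 183..235) just ahead of the finger tips at (252,235). I'll check it against the model's predictions.

Run:
```python
from h import *
np.set_printoptions(precision=1,suppress=True)
w=pickle.load(open("w1.pkl","rb")); t=pickle.load(open("d0.pkl","rb"))
y=np.radians(19.7);X=np.array([np.cos(y),np.sin(y),0]);Y=np.array([-X[1],X[0],0]);Z=np.array([0,0,1.])
O=np.array([.512,.041,0])-.06*X-.08*Y
p=lambda *a:O+a[0]*X+a[1]*Y+a[2]*Z
a=.45
def lv(x,r,h): return p(.06+x,.08+r*np.cos(a)-h*np.sin(a),.175+r*np.sin(a)+h*np.cos(a))
pts=[lv(sx*.016,r,.011) for r in(.13,.215) for sx in(1,-1)]+[p(.06,.08,.128)]
for c in(w,t["top"],t["scene"]): print(pix(c,pts).tolist())
np.set_printoptions(precision=4)
print("lever_top",lv(0,.17,.011))
for q in((299,103),(299,220),(512,103)): print(onz(w,q,.012))
print(ray(w,(256,192)))
```

```text
[[304.3858710676842, 184.28768821170277], [302.75293944098047, 221.95375931620055], [200.70811846407034, 197.26058319473498], [202.91591497844584, 241.1297620113006], [380.5222921453187, 175.30677971164266]]
[[202.15273529803238, 197.535797971157], [205.75771900855898, 208.09784628598814], [173.50436037919326, 205.31583221398185], [177.1309859952105, 216.3710616167792], [242.54248180345598, 194.76096449668876]]
[[298.2075657215097, 190.72659662811657], [299.93516904978367, 180.88991321813458], [328.44791639912256, 188.416093818495], [329.8455894959644, 178.28485895655544], [258.04720012139484, 199.44816240148782]]
lever_top [0.462  0.1806 0.2588]
[0.5676 0.1482 0.012 ]
[0.393  0.0783 0.012 ]
[ 0.6751 -0.156   0.012 ]
(array([0.5242, 0.2094, 0.4638]), array([-0.2343, -0.1001, -0.967 ]))
```

Request:
jog_arm(
  delta_pos=[
    [0,0,0.02],
    [0,0,0.02],
    [0,0,0.02],
    [0,0,0.02],
    [0,0,0.02],
    [0,0,0.02],
    [0,0,0.015],
    [0,0,0.01],
    [0,0,0.003],
    [0,0,0],
  ],
  rot=[
    [0,0,0],
    [0,0,0],
    [0,0,0],
    [0,0,0],
    [0,0,0],
    [0,0,0],
    [0,0,0],
    [0,0,0],
    [0,0,0],
    [0,0,0],
  ],
  fingers=[0,0,0,0,0,0,0,0,0,0],
)

```text
time: 4.15
tool_pos: [0.4606, 0.188, 0.152]
ee_rot: [-3.092, -0.533, -0.005]
contact_force: [-1.7, 2.8, 10.0]
opening: 0.0005
finger_force: 5.1
```

Run:
```python
from cell import *
from h import *
s=observe(); print(s["tool_pos"],s["contact_force"])
c=snapshot("scene"); pickle.dump(c,open("s2.pkl","wb")); cv2.imwrite("pics/s2.png",cv2.resize(c["image"][140:270,150:350,::-1],None,fx=4,fy=4,interpolation=cv2.INTER_CUBIC))
```

```text
[0.46060655 0.18801824 0.15203276] [-1.65091656  2.77127129 10.00726024]
```

View pics/s2.png

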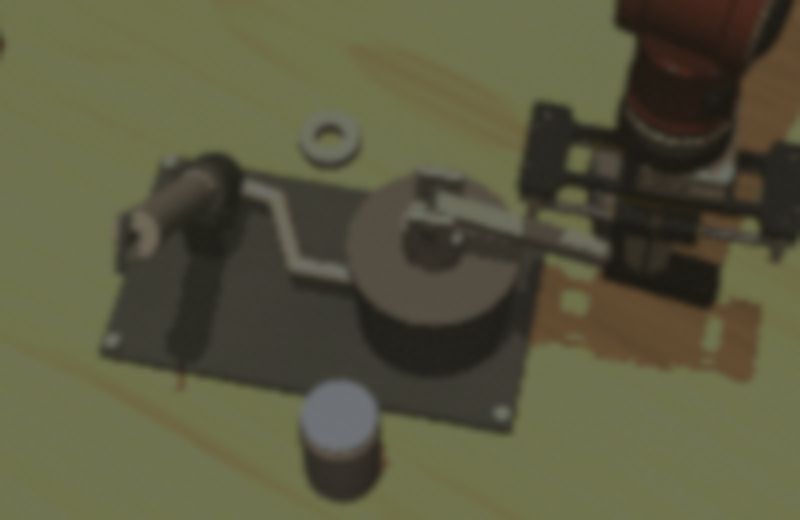

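The picture shows the fingers pressing the grip down (650,270), with the lever sloping below level and the gun still seated. I'll press on until it reaches the stop.

Request:
jog_arm(
  delta_pos=[
    [0,0,0.003],
    [0,0,0.003],
    [0,0,0.003],
    [0,0,0],
    [0,0,0],
    [0,0,0],
    [0,0,0],
    [0,0,0],
    [0,0,0],
    [0,0,0],
  ],
  rot=[
    [0,0,0],
    [0,0,0],
    [0,0,0],
    [0,0,0],
    [0,0,0],
    [0,0,0],
    [0,0,0],
    [0,0,0],
    [0,0,0],
    [0,0,0],
  ],
  fingers=[0,0,0,0,0,0,0,0,0,0],
)

```text
time: 5.2
tool_pos: [0.461, 0.1874, 0.1472]
ee_rot: [-3.09, -0.531, -0.008]
contact_force: [-8.9, 0.7, 35.1]
opening: 0.0006
finger_force: 17.5
```

Request:
jog_arm(
  delta_pos=[
    [0,0,-0.03],
    [0,0,-0.03],
    [0,0,-0.03],
    [0,0,-0.03],
    [0,0,-0.03],
    [0,0,0],
    [0,0,0],
    [0,0,0],
    [0,0,0],
    [0,0,0],
  ],
  rot=[
    [0,0,0],
    [0,0,0],
    [0,0,0],
    [0,0,0],
    [0,0,0],
    [0,0,0],
    [0,0,0],
    [0,0,0],
    [0,0,0],
    [0,0,0],
  ],
  fingers=[0,0,0,0,0,0,0,0,0,0],
)

```text
time: 6.2
tool_pos: [0.4587, 0.1853, 0.2906]
ee_rot: [3.096, 0.53, -0.003]
contact_force: [-0.4, -0.8, 0.3]
opening: 0.0002
finger_force: 0.0
```

Run:
```python
from cell import *
from h import *
s=observe(); print(s["tool_pos"],s["contact_force"])
c=snapshot("wrist");w=pickle.load(open("w1.pkl","rb"))
cv2.imwrite("pics/w2.png",np.hstack([i["image"][90:290,150:530,::-1] for i in(w,c)]))
```

```text
[0.45870904 0.18532707 0.29064262] [-0.39994468 -0.77260081  0.28249674]
```

View pics/w2.png

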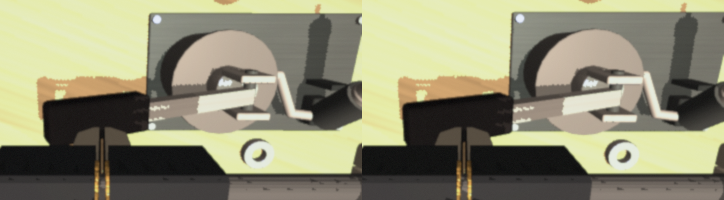

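The two wrist crops (before and after) show the grip at the same place, about (95,118) in each, so the lever is fully back up. Strokes two and three follow.

Request:
jog_arm(
  delta_pos=[
    [0,0,0.025],
    [0,0,0.025],
    [0,0,0.025],
    [0,0,0.025],
    [0,0,0.025],
    [0,0,0.015],
    [0,0,0.006],
    [0,0,0.003],
    [0,0,0],
    [0,0,0],
  ],
  rot=[
    [0,0,0],
    [0,0,0],
    [0,0,0],
    [0,0,0],
    [0,0,0],
    [0,0,0],
    [0,0,0],
    [0,0,0],
    [0,0,0],
    [0,0,0],
  ],
  fingers=[0,0,0,0,0,0,0,0,0,0],
)

```text
time: 7.25
tool_pos: [0.4609, 0.1873, 0.1473]
ee_rot: [-3.091, -0.53, -0.007]
contact_force: [-7.8, -0.1, 32.2]
opening: 0.0004
finger_force: 15.9
```

Request:
jog_arm(
  delta_pos=[
    [0,0,-0.03],
    [0,0,-0.03],
    [0,0,-0.03],
    [0,0,-0.03],
    [0,0,-0.029],
    [0,0,0],
    [0,0,0],
    [0,0,0],
    [0,0,0],
    [0,0,0],
  ],
  rot=[
    [0,0,0],
    [0,0,0],
    [0,0,0],
    [0,0,0],
    [0,0,0],
    [0,0,0],
    [0,0,0],
    [0,0,0],
    [0,0,0],
    [0,0,0],
  ],
  fingers=[0,0,0,0,0,0,0,0,0,0],
)

```text
time: 8.25
tool_pos: [0.4587, 0.1854, 0.2907]
ee_rot: [3.096, 0.53, -0.003]
contact_force: [0.2, 0.0, 0.4]
opening: 0.0007
finger_force: 0.0
```

Request:
jog_arm(
  delta_pos=[
    [0,0,0.025],
    [0,0,0.025],
    [0,0,0.025],
    [0,0,0.025],
    [0,0,0.025],
    [0,0,0.015],
    [0,0,0.006],
    [0,0,0.003],
    [0,0,0],
    [0,0,0],
  ],
  rot=[
    [0,0,0],
    [0,0,0],
    [0,0,0],
    [0,0,0],
    [0,0,0],
    [0,0,0],
    [0,0,0],
    [0,0,0],
    [0,0,0],
    [0,0,0],
  ],
  fingers=[0,0,0,0,0,0,0,0,0,0],
)

```text
time: 9.25
tool_pos: [0.4608, 0.1872, 0.1473]
ee_rot: [-3.091, -0.53, -0.007]
contact_force: [-6.9, 0.8, 32.0]
opening: 0.0008
finger_force: 16.3
```

Request:
jog_arm(
  delta_pos=[
    [0,0,-0.03],
    [0,0,-0.03],
    [0,0,-0.03],
    [0,0,-0.03],
    [0,0,-0.029],
    [0,0,-0.04],
    [0,0,-0.03],
    [0,0,0],
    [0,0,0],
    [0,0,0],
  ],
  rot=[
    [0,0,0],
    [0,0,0],
    [0,0,0],
    [0,0,0],
    [0,0,0],
    [0,0,0],
    [0,0,0],
    [0,0,0],
    [0,0,0],
    [0,0,0],
  ],
  fingers=[0,0,0,0,0,0,0,0,0,0],
)

```text
time: 10.25
tool_pos: [0.4582, 0.1854, 0.36]
ee_rot: [3.096, 0.53, -0.006]
contact_force: [0.9, 0.3, 0.6]
opening: 0.0004
finger_force: 0.0
```

Request:
jog_arm(
  delta_pos=[
    [-0.01,0.034,0],
    [-0.01,0.034,0],
    [-0.01,0.034,0],
    [-0.01,0.034,0],
    [-0.01,0.034,0],
    [-0.01,0.034,0],
    [-0.01,0.034,0],
    [-0.01,0.034,0],
    [-0.01,0.034,0],
    [-0.01,0.034,0],
  ],
  rot=[
    [0,0,0],
    [0,0,0],
    [0,0,0],
    [0,0,0],
    [0,0,0],
    [0,0,0],
    [0,0,0],
    [0,0,0],
    [0,0,0],
    [0,0,0],
  ],
  fingers=[1,1,1,1,1,1,1,1,1,1],
)

```text
time: 11.25
tool_pos: [0.4773, -0.1693, 0.3599]
ee_rot: [-3.095, -0.53, 0.005]
contact_force: [-0.4, 0.5, 0.6]
opening: 0.0759
finger_force: 0.0
```

Request:
jog_arm(
  delta_pos=[
    [0,0,0],
    [0,0,0],
    [0,0,0],
    [0,0,0],
    [0,0,0],
    [0,0,0],
    [0,0,0],
    [0,0,0],
    [0,0,0],
    [0,0,0],
  ],
  rot=[
    [0,7.5,0],
    [0,7.5,0],
    [0,7.5,0],
    [0,7.5,0],
    [0,7.5,0],
    [0,7.5,0],
    [0,0,0],
    [0,0,0],
    [0,0,0],
    [0,0,0],
  ],
  fingers=[1,1,1,1,1,1,1,1,1,1],
)

```text
time: 12.25
tool_pos: [0.4791, -0.1668, 0.3616]
ee_rot: [-2.76, -0.48, -1.108]
contact_force: [-0.1, -0.0, -0.5]
opening: 0.0929
finger_force: 0.0
```

Run:
```python
from cell import *
from h import *
np.set_printoptions(precision=4,suppress=True)
s=observe(); print(s["time"],s["q"],s["tool_pos"],s["opening"]); print(R.from_rotvec(s["ee_rot"]).as_matrix())
c=snapshot("wrist"); pickle.dump(c,open("w3.pkl","wb")); cv2.imwrite("pics/w3.png",c["image"][...,::-1])
```

```text
12.25 [ 0.0744  0.1156  0.6691  2.0839 -1.0568  0.8641  0.1844] [ 0.4791 -0.1668  0.3616] 0.09287657763541
[[ 0.68    0.3379  0.6507]
 [ 0.243  -0.9412  0.2347]
 [ 0.6917 -0.0015 -0.7222]]
```

View pics/w3.png

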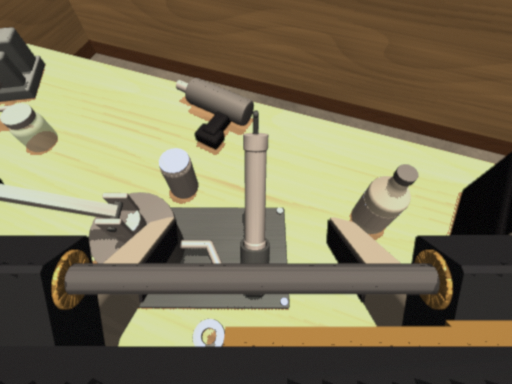

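The wrist view shows the gun upright in the image, with the cap's lower seam at about (256,151) and the barrel–head seam at about (255,238), centred between the open fingers. I'll triangulate the seams.

Run:
```python
from h import *
np.set_printoptions(precision=4,suppress=True)
w=pickle.load(open("w3.pkl","rb")); d=pickle.load(open("d0.pkl","rb"));t,s=d["top"],d["scene"]
T=lambda x,y:(165+(x+.5)/4.8-.5,120+(y+.5)/4.8-.5); S=lambda x,y:(165+(x+.5)/4.5-.5,150+(y+.5)/4.5-.5)
g=cv2.cvtColor(w["image"],cv2.COLOR_RGB2GRAY); print(g[128:252,256].tolist())
a,e1=tri(w,(255.7,151),t,T(621,140)); b,e2=tri(w,(255.2,238),t,T(649,298))
for q in range(140,241,20): print(q,[i for i in range(235,280) if abs(int(g[q,i])-int(g[q,i-1]))>25])
print(a,e1,b,e2,np.linalg.norm(a-b),"expect .141")
N=[]
for c,p,q in((w,(255.7,151),(255.2,238)),(t,T(621,140),T(649,298)),(s,S(92,218),S(170,155))):
    C,u=ray(c,p);_,v=ray(c,q);n=np.cross(u,v);n/=np.linalg.norm(n);N.append((n,n@C))
# axis from wrist & scene planes
for i,j in((0,2),(0,1)):
    dr=np.cross(N[i][0],N[j][0]);print("sin",np.linalg.norm(dr));dr/=np.linalg.norm(dr);dr*=np.sign(dr[2])
    P=np.linalg.lstsq(np.array([N[i][0],N[j][0]]),np.array([N[i][1],N[j][1]]),rcond=None)[0]
    P+=dr*(.05-P[2])/dr[2]; print("lean",np.degrees(np.arccos(dr[2])),"az",np.degrees(np.arctan2(dr[1],dr[0])),P,"mid",P+.14*dr)
# model prediction projected
y=np.radians(19.7);X=np.array([np.cos(y),np.sin(y),0])
O=np.array([.519,-.158,.05])
for L in(38,41,43):
    D=np.sin(np.radians(L))*X+np.cos(np.radians(L))*np.array([0,0,1.])
    Q=[O+D*.073,O+D*.214,O+D*.266]
    print(L,pix(w,Q).tolist(),((pix(t,Q)-[165,120])*4.8).tolist(),((pix(s,Q)-[165,150])*4.5).tolist())
```

```text
[55, 56, 56, 58, 60, 78, 121, 159, 177, 179, 179, 179, 179, 179, 178, 179, 178, 178, 177, 177, 177, 172, 151, 116, 128, 163, 176, 178, 179, 179, 179, 179, 179, 178, 179, 178, 179, 178, 179, 179, 179, 180, 179, 178, 177, 178, 178, 178, 178, 179, 177, 178, 177, 177, 177, 177, 177, 177, 177, 177, 177, 176, 177, 176, 176, 176, 176, 177, 176, 177, 177, 176, 176, 176, 177, 177, 177, 177, 177, 176, 177, 177, 178, 177, 176, 178, 178, 179, 178, 179, 178, 179, 178, 178, 178, 178, 178, 179, 178, 179, 180, 180, 180, 180, 180, 180, 181, 181, 181, 181, 181, 181, 181, 181, 181, 187, 206, 213, 198, 188, 186, 172, 129, 97]
140 [243, 268, 269]
160 [244, 245, 266, 267]
180 [244, 245, 266]
200 [244, 245, 266]
220 [242, 246]
240 []
[ 0.6367 -0.1145  0.224 ] 0.0015349793192287215 [ 0.5552 -0.143   0.1269] 0.0030562862166962318 0.12988235489054825 expect .141
sin 0.6659198304686961
lean 43.57282853020532 az 19.559332352426246 [ 0.5076 -0.1614  0.05  ] mid [ 0.5985 -0.1291  0.1514]
sin 0.23153583749371928
lean 39.91289690730957 az 19.62956205193957 [ 0.507  -0.1616  0.05  ] mid [ 0.5916 -0.1314  0.1574]
38 
[... 411 characters left out ...]
, [255.93410268508006, 148.05382592037358], [256.1262211269491, 109.15534169334454]] [[642.2771200655002, 286.773840236184], [611.1909712237002, 119.99605449896062], [598.295735867158, 50.81286907868671]] [[147.90369908004826, 175.76648001311793], [92.26780189830248, 212.7366353741782], [68.61281676317626, 228.4554162298616]]
43 [[255.4693424252004, 237.2937692983832], [255.86093130626816, 147.10611530678386], [256.02720150798785, 108.81207748599235]] [[640.9655070945665, 284.6355964199265], [607.1909456345207, 114.1046699598326], [593.2541826910575, 43.73664758254963]] [[147.44779657263553, 179.39784930983686], [90.85843410497861, 224.4678149579059], [66.82756109553875, 243.60693534731823]]
```

Request:
jog_arm(
  delta_pos=[
    [-0.0176,0.0014,0],
    [-0.0176,0.0014,0],
    [-0.0176,0.0014,0],
    [0,0,0.03],
    [0,0,0.03],
    [0,0,0.03],
    [0,0,0.03],
    [0,0,0.03],
    [0,0,0],
    [0,0,0],
  ],
  rot=[
    [0,0,0],
    [0,0,0],
    [0,0,0],
    [0,0,0],
    [0,0,0],
    [0,0,0],
    [0,0,0],
    [0,0,0],
    [0,0,0],
    [0,0,0],
  ],
  fingers=[1,1,1,1,1,1,1,1,1,1],
)

```text
time: 13.3
tool_pos: [0.5052, -0.1652, 0.2421]
ee_rot: [-2.771, -0.474, -1.072]
contact_force: [-0.3, 0.1, 0.1]
opening: 0.0932
finger_force: 0.0
```

Run:
```python
from cell import *
from h import *
np.set_printoptions(precision=4,suppress=True)
s=observe(); print(s["time"],s["q"],s["tool_pos"]); M=R.from_rotvec(s["ee_rot"]).as_matrix();print(M)
print("to target",M.T@(np.array([.611,-.1255,.141])-s["tool_pos"]))
c=snapshot("wrist"); pickle.dump(c,open("w4.pkl","wb")); cv2.imwrite("pics/w4.png",c["image"][...,::-1])
print(pix(c,[s["tool_pos"]]))
```

```text
13.3 [ 0.6223  0.3116 -0.0132  2.2042 -1.3523  0.5991  0.5406] [ 0.5052 -0.1652  0.2421]
[[ 0.698   0.3361  0.6323]
 [ 0.242  -0.9418  0.2335]
 [ 0.674  -0.01   -0.7387]]
to target [ 0.0153 -0.0008  0.1508]
[[252.7803 231.3438]]
```

View pics/w4.png

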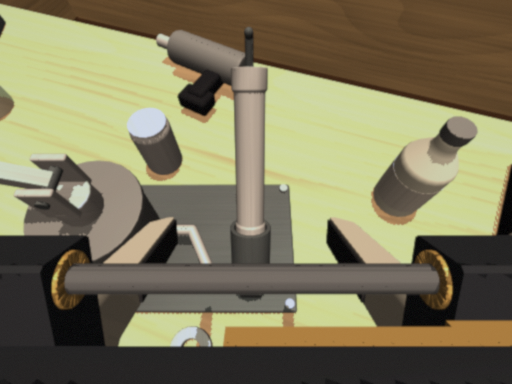

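The wrist view shows the gun's barrel at columns 236–266, centred between the fingers with its head seam at (250,228). The arm stopped short because q5 is at its limit, so I'll use a gentler tilt.

Request:
jog_arm(
  delta_pos=[
    [0,0,-0.02],
    [0,0,-0.02],
    [0,0,0],
    [0,0,0],
    [0,0,0],
    [0,0,0],
    [0,0,0],
    [0,0,0],
    [0,0,0],
    [0,0,0],
  ],
  rot=[
    [0,0,0],
    [0,-5,0],
    [0,-5,0],
    [0,-5,0],
    [0,-5,0],
    [0,0,0],
    [0,0,0],
    [0,0,0],
    [0,0,0],
    [0,0,0],
  ],
  fingers=[1,1,1,1,1,1,1,1,1,1],
)

```text
time: 14.35
tool_pos: [0.4818, -0.1721, 0.2681]
ee_rot: [-2.955, -0.511, -0.608]
contact_force: [0.6, 0.4, -0.1]
opening: 0.093
finger_force: 0.0
```

```bash
cat > st.py <<'E'
from cell import *
from h import *
np.set_printoptions(precision=4,suppress=True)
s=observe(); print(s["time"],s["q"],s["tool_pos"],s["contact_force"],s["opening"]); M=R.from_rotvec(s["ee_rot"]).as_matrix();print(M)
G=np.array([.599,-.130,.155])
print("beta",np.degrees(np.arccos(-M[2,2])),"to target",M.T@(G-s["tool_pos"])+[0,0,.019])
E
python3 st.py
```

```text
14.35 [ 0.3572  0.2413  0.1653  1.9979 -0.5539  0.7159 -0.3272] [ 0.4818 -0.1721  0.2681] [ 0.6235  0.444  -0.1126] 0.09299907538031198
[[ 0.8654  0.3383  0.3696]
 [ 0.3057 -0.9409  0.1455]
 [ 0.397  -0.013  -0.9177]]
beta 23.405495412203223 to target [0.0694 0.0015 0.1723]
```

Request:
jog_arm(
  delta_pos=[
    [0.0115,0,0.02],
    [0.0115,0,0.025],
    [0.0115,0,0.025],
    [0.0115,0,0.025],
    [0.0115,0.001,0.025],
    [0.0115,0,0.025],
    [0,0,0.017],
    [0,0,0.01],
    [0,0,0],
    [0,0,0],
  ],
  rot=[
    [0,0,0],
    [0,0,0],
    [0,0,0],
    [0,0,0],
    [0,0,0],
    [0,0,0],
    [0,0,0],
    [0,0,0],
    [0,0,0],
    [0,0,0],
  ],
  fingers=[1,1,1,1,1,1,1,1,1,1],
)

```text
time: 15.35
tool_pos: [0.606, -0.1271, 0.1384]
ee_rot: [-2.955, -0.512, -0.609]
contact_force: [-0.1, -0.6, 0.5]
opening: 0.0932
finger_force: 0.0
```

```bash
python3 st.py
python3 - <<'E'
from cell import *
from h import *
a=snapshot("wrist");b=snapshot("scene")
pickle.dump(b,open("s5.pkl","wb"))
cv2.imwrite("pics/w5.png",np.hstack([a["image"][...,::-1][:,100:420],cv2.resize(b["image"][140:236,150:270,::-1],(480,384),interpolation=cv2.INTER_CUBIC)]))
E
```

```text
15.35 [ 0.2718  0.552   0.0404  1.9274 -0.7036  0.429  -0.3128] [ 0.606  -0.1271  0.1384] [-0.1263 -0.6215  0.4635] 0.0931913649517322
[[ 0.865   0.3388  0.3702]
 [ 0.3065 -0.9408  0.1449]
 [ 0.3974 -0.0118 -0.9176]]
beta 23.42524822189439 to target [-0.0003  0.0002  0.0008]
```

View pics/w5.png

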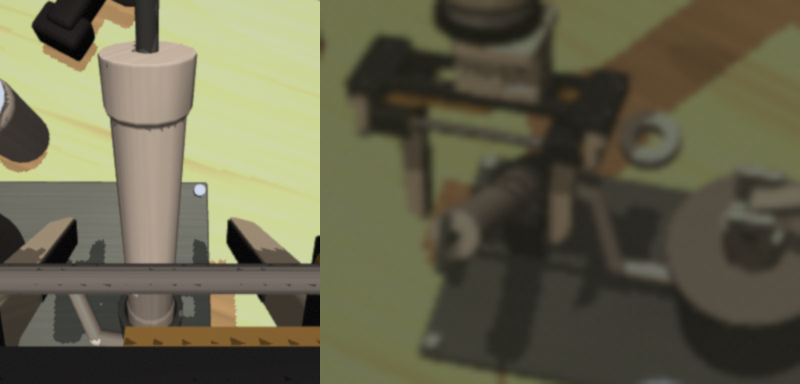

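The wrist half shows the barrel (columns 115–185) centred between the two pads, and the scene half shows a finger on each side of the barrel. I'll close.

Request:
jog_arm(
  delta_pos=[
    [0,0,0],
    [0,0,0],
    [0,0,0],
    [0,0,0],
    [0,0,0],
    [0,0,0],
    [0,0,0],
    [0,0,0],
    [0,0,0],
    [0,0,0],
  ],
  rot=[
    [0,0,0],
    [0,0,0],
    [0,0,0],
    [0,0,0],
    [0,0,0],
    [0,0,0],
    [0,0,0],
    [0,0,0],
    [0,0,0],
    [0,0,0],
  ],
  fingers=[0,0,0,0,0,0,0,0,0,0],
  force=45,
)

```text
time: 16.45
tool_pos: [0.6062, -0.126, 0.1381]
ee_rot: [-2.954, -0.514, -0.609]
contact_force: [0.2, -0.3, 0.3]
opening: 0.03
finger_force: 45.0
```

Request:
jog_arm(
  delta_pos=[
    [0.0045,0,-0.0022],
    [0.009,0,-0.0045],
    [0.0107,0,-0.0054],
    [0.0107,0,-0.0054],
    [0.0107,0,-0.0054],
    [0.0107,0,-0.0054],
    [0.0107,0,-0.0054],
    [0.0107,0,-0.0054],
    [0.0107,0,-0.0054],
    [0.0107,0,-0.0054],
  ],
  rot=[
    [0,0,0],
    [0,0,0],
    [0,0,0],
    [0,0,0],
    [0,0,0],
    [0,0,0],
    [0,0,0],
    [0,0,0],
    [0,0,0],
    [0,0,0],
  ],
  fingers=[0,0,0,0,0,0,0,0,0,0],
)

```text
time: 17.45
tool_pos: [0.674, -0.1026, 0.2239]
ee_rot: [-2.954, -0.514, -0.608]
contact_force: [-0.1, 0.1, -4.2]
opening: 0.0303
finger_force: 45.0
```

```bash
python3 st.py
```

```text
17.45 [ 0.0892  0.5257  0.2104  1.678  -0.5582  0.6836 -0.5804] [ 0.674  -0.1026  0.2239] [-0.1183  0.0634 -4.2107] 0.03025435218700987
[[ 0.8646  0.3403  0.3696]
 [ 0.3078 -0.9402  0.1458]
 [ 0.3971 -0.0123 -0.9177]]
beta 23.40695694576861 to target [-0.1006  0.0011  0.0505]
```

Request:
jog_arm(
  delta_pos=[
    [0.0179,0,-0.0413],
    [0.0179,0,-0.0413],
    [0.0179,0,-0.0413],
    [0.0179,0,-0.0413],
    [-0.0275,0,-0.0119],
    [-0.0275,0,-0.0119],
    [-0.0275,0,-0.0119],
    [-0.0275,0,-0.0119],
    [0,0,0],
    [0,0,0],
  ],
  rot=[
    [0,0,0],
    [0,0,0],
    [0,0,0],
    [0,0,0],
    [0,0,0],
    [0,0,0],
    [0,0,0],
    [0,0,0],
    [0,0,0],
    [0,0,0],
  ],
  fingers=[0,0,0,0,0,0,0,0,0,0],
)

```text
time: 18.45
tool_pos: [0.5613, -0.146, 0.4042]
ee_rot: [-2.954, -0.512, -0.611]
contact_force: [1.0, 0.8, -3.9]
opening: 0.0299
finger_force: 45.0
```

Request:
jog_arm(
  delta_pos=[
    [0,0,0],
    [0,0,0],
    [0,0,0],
    [0,0,0],
    [0,0,0],
    [0,0,0],
    [0,0,0],
    [0,0,0],
    [0,0,0],
    [0,0,0],
  ],
  rot=[
    [0,-5,0],
    [0,-5,0],
    [0,-5,0],
    [0,-5,0],
    [0,-5,0],
    [0,-5,0],
    [0,-5,0],
    [0,-5,0],
    [0,-4,0],
    [0,-4,0],
  ],
  fingers=[0,0,0,0,0,0,0,0,0,0],
)

```text
time: 19.45
tool_pos: [0.5643, -0.1436, 0.4023]
ee_rot: [2.964, 0.53, -0.648]
contact_force: [0.4, -0.1, -4.0]
opening: 0.0301
finger_force: 45.0
```

Request:
jog_arm(
  delta_pos=[
    [0,0,0],
    [0,0,0],
    [0,0,0],
    [0,0,0],
    [0,0,0],
    [0,0,0],
    [0,0,0],
    [0,0,0],
    [0,0,0],
    [0,0,0],
  ],
  rot=[
    [0,0,0],
    [0,0,0],
    [0,0,0],
    [0,0,0],
    [0,0,0],
    [0,0,0],
    [0,0,0],
    [0,0,0],
    [0,0,0],
    [0,0,0],
  ],
  fingers=[0,0,0,0,0,0,0,0,0,0],
)

```text
time: 20.45
tool_pos: [0.5616, -0.1457, 0.4032]
ee_rot: [2.965, 0.524, -0.649]
contact_force: [0.5, -0.5, -4.6]
opening: 0.0299
finger_force: 45.0
```

```bash
python3 st.py
python3 - <<'E'
from cell import *
from h import *
a=snapshot("wrist");b=snapshot("scene");pickle.dump((a,b,snapshot("top")),open("f.pkl","wb"))
cv2.imwrite("pics/w6.png",np.hstack([cv2.resize(a["image"][...,::-1],(300,225)),cv2.resize(b["image"][100:260,120:320,::-1],(500,400))[:225*0+400][:225] if 0 else cv2.resize(b["image"][110:260,120:320,::-1],(300,225))]))
E
```

```text
20.45 [-0.0564  0.6471  0.4051  0.9748  0.0108  1.9119 -0.9029] [ 0.5616 -0.1457  0.4032] [ 0.5169 -0.5106 -4.6189] 0.02994309023397749
[[ 0.8533  0.3403 -0.395 ]
 [ 0.3142 -0.9402 -0.1312]
 [-0.4161 -0.0122 -0.9092]]
beta 24.598956232921182 to target [0.1401 0.001  0.2279]
```

View pics/w6.png

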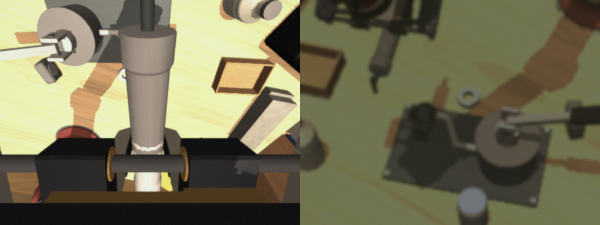

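The wrist half shows the gun held as when it was grasped, cap seam at about (251,125) at full scale. The scene half shows it well away from the pump with the tail near (375,75). I'll check that it is level.

Run:
```python
from h import *
a,b,t=pickle.load(open("f.pkl","rb"))
w=pickle.load(open("w3.pkl","rb"))
np.set_printoptions(precision=4,suppress=True)
G=np.array([.5616,-.1457,.4032])+.019*np.array([.395,.131,.909])
y=np.radians(19.7);X=np.array([np.cos(y),np.sin(y),0])
# wrist: where along the lean does the cap's lower seam (74 mm from gun_mid, upper surface 15.5 mm) fall?
for L in(80,85,90,95,100):
    l=np.radians(L);D=np.sin(l)*X+np.cos(l)*np.array([0,0,1]);U=-np.cos(l)*X+np.sin(l)*np.array([0,0,1])
    print(L,pix(a,[G+.074*D+.0155*U,G+.095*D+.0175*U]).tolist(),pix(b,[G+.095*D,G+.122*D]).tolist())
print(tri(a,(251,55),b,(175.3,151.3)))
```

```text
80 [[253.98542418168822, 172.3810344486393], [254.5158595455961, 122.26851351602673]] [[171.7830585557915, 150.66558107895014], [168.22512835635138, 158.69818636628855]]
85 [[254.12465929278244, 156.45268579602097], [254.6943489381692, 101.15131367737712]] [[172.17361027660303, 153.08705680391995], [168.76171912798202, 161.78889432120113]]
90 [[254.24234276313197, 142.77157499570137], [254.83119475051282, 84.48245219221097]] [[172.6488523972073, 155.25032735773982], [169.40770507787926, 164.52900703731433]]
95 [[254.33849778012782, 131.36394139210938], [254.92991465973023, 71.93921088726098]] [[173.20310971377478, 157.14173096019368], [170.15468052299542, 166.9028524748577]]
100 [[254.413879645948, 122.1736622801771], [254.9949013306676, 63.089712669345786]] [[173.8301586907727, 158.75071553105718], [170.9936020693568, 168.8992483653816]]
(array([ 0.6612, -0.1044,  0.4398]), np.float64(0.01148655018067665))
```

Run:
```python
from h import *
a,b,t=pickle.load(open("f.pkl","rb"))
np.set_printoptions(precision=4,suppress=True)
g=cv2.GaussianBlur(cv2.cvtColor(a["image"],cv2.COLOR_RGB2GRAY),(1,5),0).astype(float)
P=[]
for r in range(135,206,10):
    e=np.abs(np.diff(g[r])); l=185+e[185:250].argmax()+.5; q=252+e[252:315].argmax()+.5
    C,u=ray(a,(l,r));_,v=ray(a,(q,r)); m=u+v;m/=np.linalg.norm(m)
    h=np.arccos(u@v)/2; p=C+m*.0155/np.sin(h); P.append(p); print(r,l,q,p)
P=np.array(P); k=np.polyfit(np.arange(len(P)),P,1)[0]; print("lean",np.degrees(np.arccos(abs(k[2])/np.linalg.norm(k))),-k[2]*0+k)
```

```text
135 214.5 288.5 [ 0.6314 -0.1197  0.4163]
145 215.5 287.5 [ 0.6267 -0.1213  0.4161]
155 216.5 286.5 [ 0.6218 -0.1231  0.4158]
165 217.5 285.5 [ 0.6166 -0.125   0.4155]
175 218.5 284.5 [ 0.6111 -0.127   0.4152]
185 218.5 284.5 [ 0.6076 -0.1283  0.4182]
195 219.5 283.5 [ 0.6017 -0.1304  0.418 ]
205 220.5 282.5 [ 0.5953 -0.1327  0.4178]
lean 86.61058388973875 [-0.0051 -0.0018  0.0003]
```

```bash
python3 -c "
from cell import *
s=observe();print(max(abs(s['qd'])),s['finger_force'])
print(sign_off())"
```

```text
0.0015824845736154046 44.99852120876312
the job is handed in; nothing more can be done
None
```

I worked the lever through three full strokes, drew the gun out of the socket, and handed the job in with it held level (within about 4°) and steady, about 0.42 m above the bench; no verdict came back.

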